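# Snap a spare label holder onto the medicine-room rail

### The arm

A 6-joint arm with a two-finger parallel gripper is mounted at the origin on the work surface. World frame = base frame: x ahead of the robot, y to its left, z up, the work surface at z = 0. Lengths are in mm, angles in rad, forces in N, time in s.
With the tool pointing down it reaches from about 275 to 1000 mm from the base axis. Payload 8.4 kg.
Tool frame: the origin (TCP) lies on the mounting face of the last link; the fingertips stand 173 mm ahead of it and the grasp point (between the pads) lies 155 mm ahead of it; z points along the fingers, y is the line along which they close (so a half turn about z gives the same grasp; the last joint's range is limited). The gripper opens to 85 mm and grips with 20 to 120 N. Pads are 22 mm wide; open, the fingers measure 114 mm over their backs; the gripper's body (76 mm by 85 mm) begins 54 mm behind the grasp point. The pads swing forward as they close: fully open they stand 13 mm farther back than shut.
Start: joints at [-1.114, 0.353, 1.633, -0, 1.155, -0.002], TCP at [276.795, -560.37, 404.681] pointing down, gripper open.
Joint ranges: [-2.63, 2.63], [-0.92, 2.1], [0.06, 2.66], [-1.3, 4.44], [0, 2.69], [-3.02, 3.02]. Speed limits (rad/s): [2.22, 2.22, 2.79, 3.14, 3.14, 3.14].

### API

Orientations are given as [roll, pitch, yaw] about the fixed x, y, z axes, in that order (R = Rz(yaw) Ry(pitch) Rx(roll)).
In Python, from rig import r gives the robot as it stands.
- The arm moves only by the tool apply_moves, never from a script. Its argument "deltas" is a list of rows, each an object with "claw": the gripper command: -1 is fully open, 1 is shut, values between are in proportion; "delta_pos": the shift along the tool's x, y, z in cm, a list of three; "yaw": the turn about the tool's z in rad. In form: [{"claw": claw, "delta_pos": [tx, ty, tz], "yaw": yaw}, ...]. A call has 1 to 8 rows; each row shifts and turns the commanded pose from where the row before left it, along the tool's axes as they then stand; what a row does not reach is not made up. A row lasts 1/8 s, in which the tool goes at most 62.5 mm and 10.7 degrees, less where a joint would pass 70% of its speed; a pose out of reach is approached as far as the arm can. A call with a gripper value outside its range is refused whole. The fingers move at their own pace and stop on an object; "grip_force" is the grip in N (left out, the last holds). Time passes only in rows, so rows that do not move let the fingers close. It gives the time, the measured TCP pose, the force, the opening and the grip force at its end, in the units of the state.
- r.sense(): the state, without advancing time (a new reading comes with each control period).
- r.grab_frame(name): name is "side" or "top"; returns a dict with "img" (384x512x3 uint8, blue, green, red), "z_map" (384x512 float32, mm along the optical axis (not along the pixel's ray), 0 where there is no reading), "fx", "fy", "cx", "cy" (pixels), "eye" and "rotation" of the camera in the world. Camera axes: x right, y up, looking along -z (the intrinsics and any distortion apply to the point x, -y, -z); pixel columns grow to the right and rows downward; lengths in mm; the calibration is good to about 2 mm. A picture is of the moment at which its call begins.
- r.sign_off(): hands the job in; it is judged then, once.
The state is a dict: "clock": time; "qpos": joint angles; "qvel": joint speeds; "joint_efforts": joint torques, N m; "eef_pos": TCP position; "tcp_rot": TCP orientation; "contact_force": force on the tool from outside, world axes, zero at the start; "wrist_torque": the same for the moment, N m; "opening": opening from 0.0 (shut) to 1.0 (fully open); "grasp_force": force on a finger pad.
Only numpy, scipy, OpenCV 4.12 (cv2) and the standard library are available. Lean on these libraries where they do the work, as an engineer would, in place of code of your own. Each camera call takes 0.05 s, during which the arm holds its last target. There are 200 camera calls.

### The job

The spare label holder is lying on its end on the turntable. Lift it off, stand it on the bench by itself with its jaws down and let go, then take it again from above by its plate and press it straight down onto the round rail, between the two black collars, until both jaws snap under the tube and it sits fully home with its plate upright. Leave the bottles and vials standing.

Things in the scene. Friction and masses are not known exactly. Their poses are not given: they have to be found in the camera images.
- holder: Loose grey plastic label holder, about 75 g, 46 mm long: a C-shaped spring clip with a card plate on its back. Origin: on the axis of the tube it will clip; x along that tube, z from jaws to plate. It starts lying on one end: its x up, origin 23 mm above the disc, its z level, to the robot's right (world -y, within 0.65 rad). Stood on its toes on the bench, z is up and the origin 16 mm high.
- holder_plate (a point): Middle of the holder's card plate, 35 mm from the holder's origin along its z; same axes. The plate is 12 mm thick in y, 46 mm long in x (-23 to 23) and spans z = 18 to 52 mm from the holder's origin, with a blank white card on both faces. Below it the saddle, 32 mm wide in y, spans z = 11 to 19. Either end may go either way on the rail.
- holder_mouth (a point): Middle of the holder's mouth, 9 mm from its origin along -z; same axes. Two sprung jaws (y = +-12 to +-16 mm, hinged at z = 15) have inward lips here leaving a 15 mm gap, and flared toes down to z = -16, 36 mm apart over all. The lips meet the tube with the origin some 18 mm above the tube's axis; pushing them over takes about 10 N; then they pull it home, origin on the axis.
- turntable: Black foot of a white, freely spinning turntable: disc 240 mm in diameter, its top 30 mm above the bench, turning at the lightest touch. Origin at the centre of the foot's underside, on the spin axis. The holder lies on its right half; two small vials stand on its left half.
- rail: Fixed level steel tube, 22 mm in diameter, 340 mm long, on two posts 320 mm apart; its axis is 85 mm above the bench and runs along y. Origin on the bench below the tube's middle. A holder like the spare is already fitted on one half; the empty place is on the other. The bench is clear at x 0.42 to 0.52, y -0.04 to 0.10 (m, in front of the robot).
- bay: The empty place on the rail: two black rubber collars 34 mm in diameter, with 100 mm of free tube between them. Origin on the tube's axis midway between the collars; y along the tube, z up.
- vial_a: Small glass vial, 28 mm in diameter and 55 mm tall, standing on the left half of the turntable; origin at the centre of its underside, z up.
- vial_b: Small glass vial, 32 mm in diameter and 62 mm tall, standing on the left half of the turntable; origin at the centre of its underside, z up.
- saline: Clear bottle, 68 mm in diameter and 160 mm tall, standing on the bench on the robot's left; origin at the centre of its underside, z up.

How it is judged (in metres and radians):
On the way:
1. the holder stands by itself on the bench, jaws down, let go (height (world z) of holder below 0.022 m and angle between holder's own z axis and vertical below 0.15 rad and contact force between the fingers and holder below 0.05 N and linear speed of holder below 0.02 m/s), for 0.2 s.
At the end, for the whole second after the job is handed in: The holder is snapped onto the rail between the two collars: its origin within 3 mm of the tube's axis and within 30 mm of the middle of the empty place along the tube, its length along the tube within 0.12 rad, its plate upright within 0.3 rad, and at rest (x of holder in the frame of bay between -0.003 and 0.003 m and z of holder in the frame of bay between -0.003 and 0.003 m and y of holder in the frame of bay between -0.03 and 0.03 m and angle between the x axis of holder and the y axis of bay, either way round below 0.12 rad and angle between holder's own z axis and vertical below 0.3 rad and linear speed of holder below 0.02 m/s); the robot touches nothing.
It fails at once if a vial or the bottle is knocked over (angle between any of vial_a, vial_b, saline's own z axis and vertical above 0.6 rad).
It also fails if it takes over 58 s, if anything falls off the work surface, if the arm or the gripper's body presses on something with over 40 N, if the wrist force passes 120 N, or if a joint passes its speed limit or range.

## Working session

There is one attempt and no reset: what is moved stays moved. The work goes in short steps, Python scripts to look and compute and a tool call to move; the robot and the scene stay as the last step left them, time stands still between calls to the robot, and variables do not carry over. Pictures are saved under pics/ and viewed, at most 10 in all, crops included, and the job is handed in when it is done.

Besides the shell and the picture viewer there is one more tool, called after "Emit:" by a JSON object that holds its "op" and its "data". apply_moves: Moves the arm, as the interface text tells. Its arguments: {"type":"object","properties":{"deltas":{"type":"array"},"grip_force":{"type":"number"}},"required":["deltas"]}

```bash
mkdir -p pics; cat > h.py <<'E'
import numpy as np, cv2
from rig import r
def pts(f):
    z=f["z_map"]; v,u=np.mgrid[:z.shape[0],:z.shape[1]]
    c=np.stack([(u-f["cx"])/f["fx"]*z,-(v-f["cy"])/f["fy"]*z,-z],-1)
    return c@np.array(f["rotation"]).T+np.array(f["eye"])
E
python3 - <<'E'
from h import *
print(r.sense())
fs=[r.grab_frame(n) for n in("side","top")]
for f in fs: print(f["eye"],f["rotation"],f["fx"],[k for k in f])
cv2.imwrite("pics/a.png",fs[0]["img"]);cv2.imwrite("pics/b.png",fs[1]["img"])
for n,f in zip("st",fs): np.savez(n+".npz",**{k:np.array(v) for k,v in f.items()})
E
```

```text
{'clock': 0.0, 'qpos': array([-1.11439300e+00,  3.53654563e-01,  1.63413039e+00,  8.73051986e-06,
        1.15519394e+00, -2.42046152e-03]), 'qvel': array([-0.00070867,  0.00071425,  0.00071362, -0.00010817,  0.0016898 ,
        0.00052116]), 'joint_efforts': array([ 3.77557066e-03, -6.05237603e+01, -3.42058504e+01,  3.80653109e-04,
        9.47600172e-03, -5.51720632e-06]), 'eef_pos': array([ 276.69619768, -560.15567717,  403.95910822]), 'tcp_rot': array([-3.14020644e+00, -1.13377281e-05,  4.58820249e-01]), 'contact_force': array([-0.03388358,  0.69117028,  0.50717297]), 'wrist_torque': array([0.0023604 , 0.01667246, 0.01798585]), 'grasp_force': 0.0, 'opening': 0.9984147353944917}
[ 441.76753384 -661.10633113  915.82183748] [ 0.69118114 -0.01105717 -0.11770423] 428.8502610705365 ['img', 'z_map', 'fx', 'fy', 'cx', 'cy', 'eye', 'rotation']
[ 310.16698848   39.39789706 1535.20733663] [ 0.15998749  0.00516077 -1.54583154] 479.6915321135576 ['img', 'z_map', 'fx', 'fy', 'cx', 'cy', 'eye', 'rotation']
```

View pics/a.png

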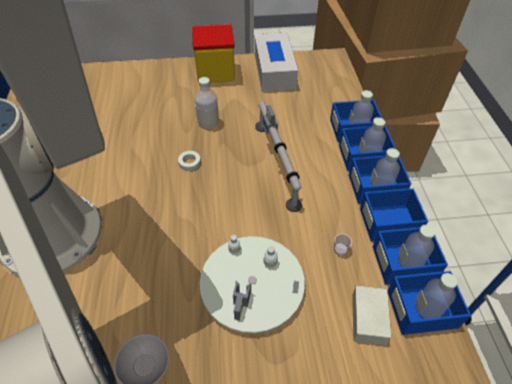

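View pics/b.png

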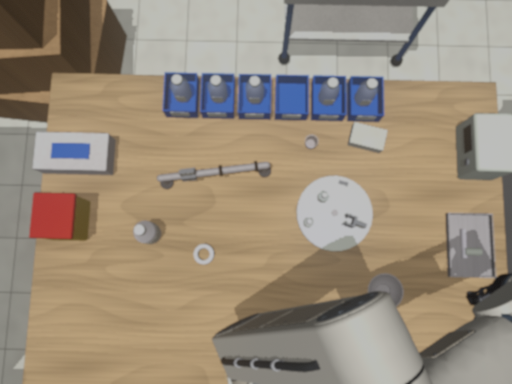

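The side view shows the holder on the disc near (242,298), with the vials at (234,243) and (270,256). The rail runs from (265,110) to (294,203). In the top view the holder is at (354,221), and the collars are near (222,170) and (257,167). Next I'll measure.

```bash
cat > h.py <<'E'
import numpy as np, cv2
from scipy.spatial.transform import Rotation as Ro
from rig import r
def load(n): return {k:v for k,v in np.load(n+".npz").items()}
def pts(f):
    z=f["z_map"]; v,u=np.mgrid[:z.shape[0],:z.shape[1]]
    c=np.stack([(u-f["cx"])/f["fx"]*z,-(v-f["cy"])/f["fy"]*z,-z],-1)
    return c@Ro.from_euler("xyz",f["rotation"]).as_matrix().T+np.array(f["eye"])
def rail(f):
    P=pts(f); m=(P[...,2]>78)&(P[...,2]<105)&(f["z_map"]>0)&(P[...,0]>350)&(P[...,0]<800)&(P[...,1]>100-350)&(P[...,1]<600)
    return P,m
E
python3 - <<'E'
from h import *
for n in "st":
    f=load(n); P=pts(f); Z=P[...,2]; ok=f["z_map"]>0
    w=f["img"].min(-1)>0
    print(n,"bench z",np.median(Z[ok&(abs(Z)<15)]))
    # objects on the disc: heights
    u0,v0=((242,298) if n=="s" else (354,221))
    sl=(slice(v0-30,v0+30),slice(u0-30,u0+30)) 
    q=P[sl][(ok[sl])&(Z[sl]>60)&(Z[sl]<95)]
    print("holder cand",len(q),q.min(0).round(),q.max(0).round(),q.mean(0).round())
    m=(Z>80)&(Z<120)&ok&(P[...,0]>380)&(P[...,0]<800)&(P[...,1]>-150)&(P[...,1]<550)
    nn,lab,st,ce=cv2.connectedComponentsWithStats(m.astype(np.uint8))
    for i in range(1,nn):
        if st[i,4]>25: q=P[lab==i]; print(i,st[i],q.min(0).round(),q.max(0).round())
    d=(abs(Z-30)<6)&ok&(abs(P[...,0]-450)<300)&(P[...,1]<0)&(P[...,1]>-500)&(f["img"].min(-1)>150)
    q=P[d]; print("disc",q.min(0),q.max(0), np.median(q[:,2]))
A=[]
for n,(a,b,c,d) in (("s",(190,345,150,340)),("t",(140,265,140,390))):
    f=load(n); im=f["img"][a:b,c:d]; A.append(cv2.resize(im,None,fx=3,fy=3,interpolation=cv2.INTER_CUBIC))
cv2.imwrite("pics/c.png",A[1]); cv2.imwrite("pics/d.png",A[0])
E
```

```text
s bench z -0.3649769809735517
holder cand 284 [ 444. -294.   60.] [ 483. -222.   81.] [ 459. -261.   73.]
1 [277  63  20   8  52] [651. 511.  80.] [716. 550.  84.]
15 [195  89  23  21 306] [381. 342.  80.] [448. 392. 120.]
16 [259 101  42  90 851] [570.   6.  80.] [640. 349. 119.]
17 [231 234   6   7  32] [ 451. -124.   80.] [ 463. -109.   89.]
disc [ 381.34734115 -321.7637708    24.08311936] [722.1663172  -83.32804308  35.42847638] 29.522964651661937
t bench z 0.2983318021551895
holder cand 164 [ 443. -291.   60.] [ 549. -160.   95.] [ 472. -240.   75.]
4 [ 95 139  13  32 156] [599. 514.  80.] [699. 550.  90.]
5 [156 161 114  21 812] [567.   8.  80.] [637. 355. 119.]
11 [133 221  23  22 247] [380. 347.  80.] [444. 412. 120.]
disc [ 381.32912659 -319.16076673   24.02934509] [721.02885448 -84.01343598  35.98452288] 30.24358751261707
```

View pics/c.png

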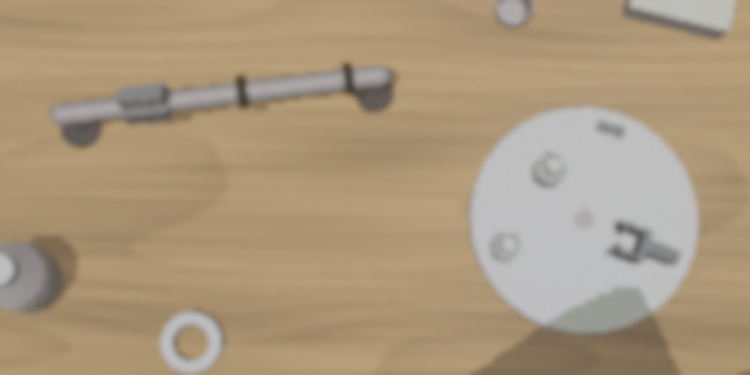

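View pics/d.png

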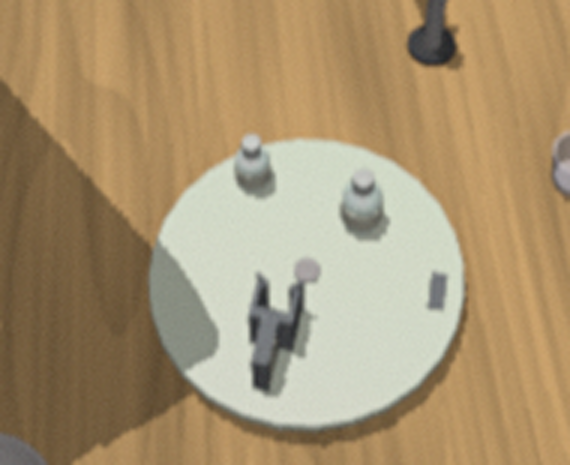

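The crops show the holder's C opening toward the disc centre, with jaw tips near (615,228) and (612,255) in the ×3 top crop. The plate runs out to (678,255). The collars are at (242,92) and (347,77) in that crop. Next I'll fit the holder, bay and rail poses.

```bash
cat >> h.py <<'E'
def holder(f,lo=66,hi=86,box=(400,520,-320,-190)):
    P=pts(f); m=(P[...,2]>lo)&(P[...,2]<hi)&(P[...,0]>box[0])&(P[...,0]<box[1])&(P[...,1]>box[2])&(P[...,1]<box[3])&(f["z_map"]>0)
    return P[m]
E
python3 - <<'E'
from h import *
for n in "st":
    f=load(n); q=holder(f); c=q[:,:2].mean(0)
    # iterate: plate = points far along the major axis; 
    rect=cv2.minAreaRect(q[:,:2].astype(np.float32)); print(n,len(q),q[:,2].mean(),"rect",rect)
    vx=cv2.fitLine(q[:,:2].astype(np.float32),cv2.DIST_L2,0,.01,.01).ravel()[:2]; vx*=-np.sign(vx[1])
    s=(q[:,:2]-c)@vx; pl=q[s>np.percentile(s,100)-30]
    l=cv2.fitLine(pl[:,:2].astype(np.float32),cv2.DIST_L2,0,.01,.01).ravel(); 
    print("axis",vx,"ang",np.arctan2(vx[1],vx[0]),"s",s.min(),s.max(),"c",c,"plate mean",pl[:,:2].mean(0),"plate line",l)
    P=pts(f); Z=P[...,2]
    m=(Z>83)&(Z<112)&(P[...,0]>555)&(P[...,0]<650)&(P[...,1]>0)&(P[...,1]<230)&(f["z_map"]>0)
    q=P[m]; g=f["img"][m].max(1); l=cv2.fitLine(q[:,:2].astype(np.float32),cv2.DIST_HUBER,0,.01,.01).ravel(); d=l[:2]*np.sign(l[1])
    s=q[:,:2]@d; print("rail dir",d,np.arctan2(d[1],d[0]),"line pt",l[2:],"zmax",np.percentile(q[:,2],90))
    for a in range(0,240,6):
        k=(s>a+60)&(s<=a+66)
        if k.sum(): print(a+63,int(g[k].min()),int(np.median(g[k])),round(q[k,2].max(),0),end=" | ")
    print()
E
```

```text
s 249 74.37393593501422 rect ((458.787109375, -259.8327941894531), (68.52216339111328, 31.829622268676758), 72.11544799804688)
axis [-0.31566128 -0.94887197] ang -1.8919498 s -35.371133954244506 32.96905354177223 c [ 458.75711224 -261.14523918] plate mean [ 452.5829438  -279.55018413] plate line [ 2.9938433e-01  9.5413262e-01  4.5258295e+02 -2.7955017e+02]
rail dir [-0.15217009  0.9883543 ] 1.72356 line pt [611.0763   108.053696] zmax 98.25291756341602
63 12 35 103.0 | 69 49 90 101.0 | 75 123 146 95.0 | 81 119 161 96.0 | 87 111 153 98.0 | 93 103 155 98.0 | 99 129 157 97.0 | 105 106 161 97.0 | 111 102 148 97.0 | 117 117 160 96.0 | 123 108 149 97.0 | 129 109 148 96.0 | 135 56 108 106.0 | 141 58 62 100.0 | 
t 117 75.66713504609139 rect ((458.7904052734375, -257.194580078125), (68.077880859375, 32.57403564453125), 74.83256530761719)
axis [-0.33419514 -0.9425039 ] ang -1.9115475 s -33.32060029503211 33.95226116038136 c [ 458.0476251  -257.45434071] plate mean [ 451.61945294 -275.65504967] plate line [ 3.1246299e-01  9.4992995e-01  4.5161945e+02 -2.7565506e+02]
rail dir [-0.14776197  0.989023  ] 1.7191014 line pt [609.53845 118.99973] zmax 99.64758313019101
63 76 100 103.0 | 69 80 104 104.0 | 75 125 144 105.0 | 81 136 159 99.0 | 87 134 158 101.0 | 93 134 155 97.0 | 99 132 159 100.0 | 105 133 159 99.0 | 111 133 158 101.0 | 117 131 154 99.0 | 123 130 158 102.0 | 129 132 159 102.0 | 135 131 151 101.0 | 141 127 145 92.0 |
```

Emit:
{"op": "apply_moves", "data": {"deltas": [{"claw":-1,"delta_pos":[4.7,-2.9,0],"yaw":0},{"claw":-1,"delta_pos":[4.7,-2.9,0],"yaw":0},{"claw":-1,"delta_pos":[4.7,-2.9,0],"yaw":0},{"claw":-1,"delta_pos":[4.7,-2.9,0],"yaw":0},{"claw":-1,"delta_pos":[4.7,-2.9,0],"yaw":0},{"claw":-1,"delta_pos":[4.6,-2.8,0],"yaw":0},{"claw":-1,"delta_pos":[0,0,2],"yaw":-0.16},{"claw":-1,"delta_pos":[0,0,3],"yaw":-0.16}], "grip_force": 20}}

```text
clock: 1.1
eef_pos: [452.8, -280.1, 354.7]
tcp_rot: [3.14, -0.0, 0.786]
contact_force: [0.2, -0.6, 0.2]
opening: 1.0
grasp_force: 0.0
```

Emit:
{"op": "apply_moves", "data": {"deltas": [{"claw":-1,"delta_pos":[0,0,2],"yaw":-0.16},{"claw":-1,"delta_pos":[0,0,2],"yaw":-0.16},{"claw":-1,"delta_pos":[0,0,2],"yaw":-0.16},{"claw":-1,"delta_pos":[0,0,0],"yaw":0},{"claw":-1,"delta_pos":[0,0,0],"yaw":0}]}}

```text
clock: 1.72
eef_pos: [452.3, -280.9, 295.2]
tcp_rot: [3.141, 0.0, 1.255]
contact_force: [-0.1, 0.2, -0.1]
opening: 0.997
grasp_force: 0.0
```

```bash
cat >> h.py <<'E'
def state():
    s=r.sense(); print("t",s["clock"],"tcp",s["eef_pos"].round(1),s["tcp_rot"].round(3),"F",s["contact_force"].round(1),"op",round(s["opening"],3),"g",round(s["grasp_force"],1),"q",s["qpos"].round(2)); return s
def to(x,y,z=None,yaw=None):
    s=state(); d=np.array([x,y])-s["eef_pos"][:2]; a=s["tcp_rot"][2]
    print("tool cm",(d@[np.cos(a),np.sin(a)]/10).round(2),(d@[np.sin(a),-np.cos(a)]/10).round(2), None if z is None else round((s["eef_pos"][2]-z)/10,2),"yaw",None if yaw is None else round(a-yaw,3))
E
python3 - <<'E'
from h import *
to(452,-280,209,1.258)
for n in "st":
    f=load(n)
    P=pts(f); Z=P[...,2]
    m=(Z>83)&(Z<112)&(P[...,0]>555)&(P[...,0]<660)&(P[...,1]>0)&(P[...,1]<230)&(f["z_map"]>0)
    q=P[m]; g=f["img"][m].max(1); y=q[:,1]
    for a in range(0,230,5):
        k=(y>a)&(y<=a+5)
        if k.sum(): print(a+2,int(g[k].min()),int(np.median(g[k])),round(q[k,0].mean()),end=" | ")
    print()
f=r.grab_frame("side"); q=holder(f)
print(len(q),cv2.minAreaRect(q[:,:2].astype(np.float32)))
E
```

```text
t 1.725 tcp [ 452.3 -280.9  295.2] [3.141 0.    1.255] F [-0.1  0.2 -0.1] op 0.997 g 0.0 q [-0.56  0.35  1.93  0.    0.87 -0.24]
tool cm 0.08 -0.06 8.62 yaw -0.003
7 101 126 628 | 12 96 154 626 | 17 105 148 624 | 22 120 157 624 | 27 100 157 623 | 32 117 150 623 | 37 62 151 621 | 42 12 52 620 | 47 14 36 621 | 52 53 107 620 | 57 104 152 618 | 62 121 144 618 | 67 106 154 617 | 72 128 154 618 | 77 105 159 616 | 82 104 159 615 | 87 113 160 615 | 92 105 153 612 | 97 102 154 614 | 102 112 152 613 | 107 119 157 610 | 112 106 152 612 | 117 128 156 612 | 122 105 149 608 | 127 110 150 609 | 132 141 161 609 | 137 98 162 607 | 142 89 152 608 | 147 38 134 604 | 152 7 35 604 | 157 14 59 606 | 162 88 102 608 | 167 123 138 599 | 172 119 161 602 | 177 111 152 601 | 182 130 160 601 | 187 103 155 598 | 192 137 154 602 | 197 106 160 598 | 202 102 152 597 | 207 117 156 596 | 212 129 157 598 | 217 108 140 595 | 222 90 145 595 | 227 56 108 591 | 
7 127 131 625 | 12 111 149 625 | 17 118 158 625 | 22 123 159 624 | 27 126 160 623 | 32 132 157 626 | 37 107 155 621 | 42 80 118 617 | 47 75 95 621 | 52 86 117 621 | 57 134 147 619 | 62 138 156 618 | 67 135 160 617 | 72 133 159 617 | 77 134 157 617 | 82 137 155 614 | 87 139 157 615 | 92 139 159 613 | 97 137 160 613 | 102 135 158 613 | 107 136 155 613 | 112 137 157 610 | 117 134 159 610 | 122 134 160 609 | 127 136 156 611 | 132 135 155 609 | 137 134 157 605 | 142 135 160 608 | 147 118 153 606 | 152 76 103 602 | 157 77 88 606 | 162 91 125 603 | 167 139 155 603 | 172 136 159 603 | 177 134 158 601 | 182 134 154 602 | 187 132 157 599 | 192 133 160 598 | 197 133 157 601 | 202 134 158 598 | 207 131 154 596 | 212 130 156 596 | 217 132 160 594 | 222 132 156 595 | 227 127 152 595 | 
217 ((457.2024230957031, -263.8153991699219), (60.0934944152832, 32.24089431762695), 71.65454864501953)
```

Emit:
{"op": "apply_moves", "data": {"deltas": [{"claw":-1,"delta_pos":[0,-0.05,3],"yaw":0},{"claw":-1,"delta_pos":[0,0,3],"yaw":0},{"claw":-1,"delta_pos":[0,0,2.6],"yaw":0},{"claw":0.3,"delta_pos":[0,0,0],"yaw":0},{"claw":0.6,"delta_pos":[0,0,0],"yaw":0},{"claw":1,"delta_pos":[0,0,0],"yaw":0},{"claw":1,"delta_pos":[0,0,0],"yaw":0},{"claw":1,"delta_pos":[0,0,0],"yaw":0}], "grip_force": 20}}

```text
clock: 2.78
eef_pos: [452.1, -280.9, 209.7]
tcp_rot: [3.14, 0.0, 1.259]
contact_force: [0.1, 0.1, 6.6]
opening: 0.137
grasp_force: 27.7
```

Emit:
{"op": "apply_moves", "data": {"deltas": [{"claw":1,"delta_pos":[0,0,0],"yaw":0},{"claw":1,"delta_pos":[0,0,0],"yaw":0},{"claw":1,"delta_pos":[0,0,0],"yaw":0}]}}

```text
clock: 3.15
eef_pos: [452.1, -280.9, 209.6]
tcp_rot: [3.14, 0.0, 1.259]
contact_force: [-0.2, -0.3, 7.7]
opening: 0.141
grasp_force: 27.7
```

Emit:
{"op": "apply_moves", "data": {"deltas": [{"claw":1,"delta_pos":[0,0,-1],"yaw":0},{"claw":1,"delta_pos":[0,0,-3],"yaw":0},{"claw":1,"delta_pos":[0,0,-4],"yaw":0},{"claw":1,"delta_pos":[0,0,-4],"yaw":0},{"claw":1,"delta_pos":[0,0,-1],"yaw":0},{"claw":1,"delta_pos":[0,0,0],"yaw":0},{"claw":1,"delta_pos":[0,0,0],"yaw":0}]}}

```text
clock: 4.03
eef_pos: [451.1, -280.4, 337.3]
tcp_rot: [-3.139, -0.001, 1.259]
contact_force: [0.3, 0.6, -0.4]
opening: 0.137
grasp_force: 26.6
```

```bash
python3 - <<'E'
from h import *
state()
f=r.grab_frame("side"); f2=r.grab_frame("top")
cv2.imwrite("pics/e.png",np.hstack([cv2.resize(f["img"][200:360,170:320],None,fx=2.6,fy=2.6),cv2.resize(f2["img"][150:310,280:430],None,fx=2.6,fy=2.6)]))
E
```

```text
t 4.025 tcp [ 451.1 -280.4  337.3] [-3.139e+00 -1.000e-03  1.259e+00] F [ 0.3  0.6 -0.4] op 0.137 g 26.6 q [-0.56  0.29  1.9   0.    0.96 -0.25]
```

View pics/e.png

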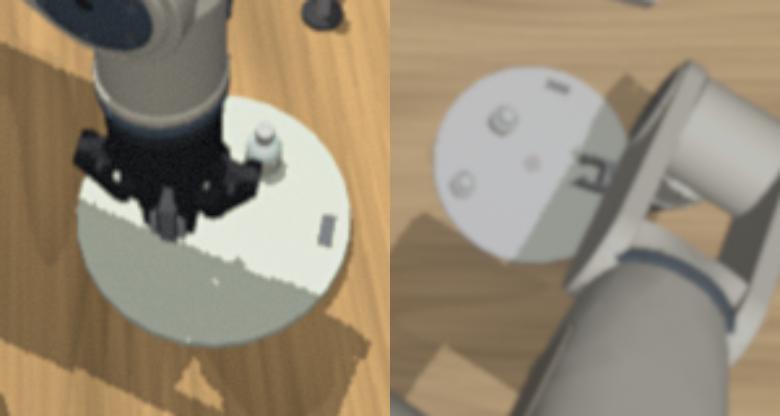

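In the crop, the jaws are still level at (590,172), so the holder did not swing. I'll hook the jaw tops under the rail and lift, which turns the holder jaws-down in the pads.

Emit:
{"op": "apply_moves", "data": {"deltas": [{"claw":1,"delta_pos":[5.3,-0.7,0],"yaw":0},{"claw":1,"delta_pos":[5.3,-0.7,0],"yaw":0},{"claw":1,"delta_pos":[5.3,-0.7,0],"yaw":0},{"claw":1,"delta_pos":[5.3,-0.7,0],"yaw":0},{"claw":1,"delta_pos":[5.3,-0.7,0],"yaw":0},{"claw":1,"delta_pos":[5.3,-0.7,0],"yaw":0},{"claw":1,"delta_pos":[5.2,-0.6,0],"yaw":0},{"claw":1,"delta_pos":[0,0,0],"yaw":0.15}]}}

```text
clock: 5.12
eef_pos: [519.9, 89.3, 337.7]
tcp_rot: [-3.141, -0.0, 1.11]
contact_force: [-0.5, -0.2, -1.0]
opening: 0.134
grasp_force: 26.6
```

Emit:
{"op": "apply_moves", "data": {"deltas": [{"claw":1,"delta_pos":[0,0,0],"yaw":0.16},{"claw":1,"delta_pos":[0,0,0],"yaw":0.16},{"claw":1,"delta_pos":[0,0,0],"yaw":0.16},{"claw":1,"delta_pos":[0,0,0],"yaw":0.16},{"claw":1,"delta_pos":[0,0,0],"yaw":0.16},{"claw":1,"delta_pos":[0,0,0],"yaw":0.16},{"claw":1,"delta_pos":[0,0,0],"yaw":0},{"claw":1,"delta_pos":[0,0,0],"yaw":0}]}}

```text
clock: 6.12
eef_pos: [519.4, 86.2, 338.2]
tcp_rot: [3.142, 0.001, 0.152]
contact_force: [0.2, 0.7, -1.4]
opening: 0.138
grasp_force: 26.6
```

```bash
python3 - <<'E'
from h import *
to(519,87,202,0.15)
for n in("top","side"):
    f=r.grab_frame(n);P=pts(f);s=r.sense();g=np.array([*s["eef_pos"][:2],s["eef_pos"][2]-155]);a=s["tcp_rot"][2]
    d=P-g; t=d[...,:2]@[np.cos(a),np.sin(a)];l=d[...,:2]@[np.sin(a),-np.cos(a)]
    m=(t>20)&(t<80)&(abs(l)<22)&(abs(d[...,2])<80)&(f["z_map"]>0)
    q=np.c_[t[m],l[m],d[m][:,2]]
    for b in range(20,80,6):
        k=(q[:,0]>=b)&(q[:,0]<b+6)
        if k.sum():print(n,b+3,k.sum(),q[k,2].min().round(),q[k,2].max().round(),q[k,1].min().round(),q[k,1].max().round())
E
```

```text
t 6.125 tcp [519.4  86.2 338.2] [3.142e+00 1.000e-03 1.520e-01] F [ 0.2  0.7 -1.4] op 0.138 g 26.6 q [0.16 0.28 1.91 0.   0.96 1.58]
tool cm -0.03 -0.09 13.62 yaw 0.002
side 23 31 -24.0 22.0 -5.0 19.0
side 29 47 -25.0 23.0 -12.0 18.0
side 35 45 -26.0 23.0 -16.0 19.0
side 41 54 -25.0 22.0 -16.0 19.0
side 47 57 -27.0 22.0 -15.0 19.0
side 53 49 -25.0 22.0 -16.0 19.0
side 59 9 -19.0 20.0 14.0 17.0
```

Emit:
{"op": "apply_moves", "data": {"deltas": [{"claw":1,"delta_pos":[0,0,3],"yaw":0},{"claw":1,"delta_pos":[0,0,4],"yaw":0},{"claw":1,"delta_pos":[0,0,4],"yaw":0},{"claw":1,"delta_pos":[0,0,2.6],"yaw":0},{"claw":1,"delta_pos":[0,0,0],"yaw":0},{"claw":1,"delta_pos":[1.5,0,0],"yaw":0},{"claw":1,"delta_pos":[1.5,0,0],"yaw":0},{"claw":1,"delta_pos":[0,0,0],"yaw":0}]}}

```text
clock: 7.22
eef_pos: [551.4, 91.0, 203.9]
tcp_rot: [-3.142, -0.004, 0.149]
contact_force: [0.6, -0.2, -1.2]
opening: 0.135
grasp_force: 26.5
```

Emit:
{"op": "apply_moves", "data": {"deltas": [{"claw":1,"delta_pos":[0.8,0,0],"yaw":0},{"claw":1,"delta_pos":[0.7,0,0],"yaw":0},{"claw":1,"delta_pos":[0,0,0],"yaw":0},{"claw":1,"delta_pos":[0,0,0],"yaw":0}]}}

```text
clock: 7.72
eef_pos: [563.8, 92.9, 202.6]
tcp_rot: [3.142, 0.001, 0.149]
contact_force: [0.4, -0.2, -1.6]
opening: 0.135
grasp_force: 26.5
```

Emit:
{"op": "apply_moves", "data": {"deltas": [{"claw":1,"delta_pos":[0,0,-0.5],"yaw":0},{"claw":1,"delta_pos":[-0.35,0,-0.7],"yaw":0},{"claw":1,"delta_pos":[-0.35,0,-0.7],"yaw":0},{"claw":1,"delta_pos":[-0.15,0,-0.75],"yaw":0},{"claw":1,"delta_pos":[-0.15,0,-0.75],"yaw":0},{"claw":1,"delta_pos":[0,0,0],"yaw":0}]}}

```text
clock: 8.48
eef_pos: [554.0, 91.4, 237.4]
tcp_rot: [3.142, -0.0, 0.149]
contact_force: [-0.8, -0.4, -1.4]
opening: 0.139
grasp_force: 24.3
```

```bash
cat >> h.py <<'E'
def prof(n="side",lo=15,hi=80,w=22):
    f=r.grab_frame(n);P=pts(f);s=r.sense();g=np.array([*s["eef_pos"][:2],s["eef_pos"][2]-155]);a=s["tcp_rot"][2]
    d=P-g; t=d[...,:2]@[np.cos(a),np.sin(a)];l=d[...,:2]@[np.sin(a),-np.cos(a)]
    m=(t>-60)&(t<80)&(abs(l)<w)&(abs(d[...,2])<80)&(d[...,2]<25)&(P[...,2]>3)&(f["z_map"]>0)
    q=np.c_[t[m],l[m],d[m][:,2]]
    for b in range(-60,80,8):
        k=(q[:,0]>=b)&(q[:,0]<b+8)
        if k.sum():print(n,b+4,k.sum(),q[k,2].min().round(),q[k,2].max().round(),q[k,1].min().round(),q[k,1].max().round())
    return f
E
python3 - <<'E'
from h import *
f=prof(); cv2.imwrite("pics/f.png",cv2.resize(f["img"][60:260,190:340],None,fx=3,fy=3))
E
```

```text
side -56 1 -79.0 -79.0 2.0 2.0
side -48 1 -78.0 -78.0 15.0 15.0
side -40 2 -79.0 -79.0 -19.0 -5.0
side -32 1 -79.0 -79.0 8.0 8.0
side -24 4 -21.0 -17.0 -4.0 7.0
side -16 26 -22.0 4.0 -6.0 9.0
side -8 47 -78.0 19.0 -13.0 20.0
side 0 16 -29.0 20.0 1.0 21.0
side 8 25 -79.0 18.0 -3.0 22.0
side 16 35 -78.0 -6.0 -7.0 19.0
side 24 39 -41.0 4.0 7.0 20.0
side 32 49 -79.0 7.0 -16.0 19.0
side 40 49 -44.0 4.0 -15.0 20.0
side 48 57 -78.0 9.0 -21.0 22.0
side 56 49 -13.0 17.0 -21.0 21.0
side 64 37 -79.0 16.0 -20.0 19.0
side 72 12 6.0 11.0 -22.0 18.0
```

View pics/f.png

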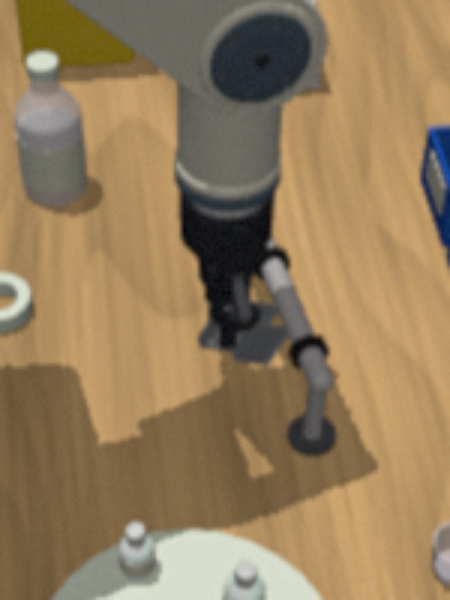

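The picture shows the holder's jaws tipped down at (245,335), under the tube and between the collars at (272,262) and (308,348). The tilt is about 30°, as planned, so I'll continue the arc.

Emit:
{"op": "apply_moves", "data": {"deltas": [{"claw":1,"delta_pos":[0.05,0,-0.8],"yaw":0},{"claw":1,"delta_pos":[0.05,0,-0.8],"yaw":0},{"claw":1,"delta_pos":[0.25,0,-0.75],"yaw":0},{"claw":1,"delta_pos":[0.25,0,-0.75],"yaw":0},{"claw":1,"delta_pos":[0.45,0,-0.65],"yaw":0},{"claw":1,"delta_pos":[0.45,0,-0.65],"yaw":0},{"claw":1,"delta_pos":[0,0,0],"yaw":0}]}}

```text
clock: 9.4
eef_pos: [569.7, 93.7, 281.5]
tcp_rot: [-3.142, -0.002, 0.149]
contact_force: [-1.3, -0.4, -0.6]
opening: 0.136
grasp_force: 21.7
```

Emit:
{"op": "apply_moves", "data": {"deltas": [{"claw":1,"delta_pos":[0.5,0,-0.45],"yaw":0},{"claw":1,"delta_pos":[0.6,0,-0.45],"yaw":0},{"claw":1,"delta_pos":[0,0,0],"yaw":0},{"claw":1,"delta_pos":[0,0,0],"yaw":0}]}}

```text
clock: 9.9
eef_pos: [580.4, 95.3, 290.1]
tcp_rot: [-3.142, -0.002, 0.149]
contact_force: [-0.1, -0.1, 0.8]
opening: 0.14
grasp_force: 20.8
```

```bash
python3 - <<'E'
from h import *
to(470,30,None,None);f=prof()
E
```

```text
t 9.9 tcp [580.4  95.3 290.1] [-3.142e+00 -2.000e-03  1.490e-01] F [-0.1 -0.1  0.8] op 0.14 g 20.8 q [ 0.16  0.43  1.81 -0.    0.9   1.58]
tool cm -11.89 4.82 None yaw None
side -32 17 -18.0 7.0 -4.0 9.0
side -24 70 -57.0 10.0 -17.0 19.0
side -16 77 -58.0 24.0 -16.0 20.0
side -8 84 -57.0 23.0 -13.0 21.0
side 0 52 -56.0 17.0 -5.0 22.0
side 8 43 -56.0 14.0 -7.0 21.0
side 16 40 -53.0 -2.0 3.0 19.0
side 24 19 -53.0 -28.0 -4.0 20.0
side 32 43 -45.0 -37.0 -22.0 21.0
side 40 29 -44.0 -38.0 -21.0 20.0
side 48 4 -46.0 -45.0 -17.0 18.0
```

Emit:
{"op": "apply_moves", "data": {"deltas": [{"claw":1,"delta_pos":[-2.5,0,0],"yaw":0},{"claw":1,"delta_pos":[-3.2,1.6,0],"yaw":0},{"claw":1,"delta_pos":[-3.2,1.6,0],"yaw":0},{"claw":1,"delta_pos":[-3,1.6,0],"yaw":0},{"claw":1,"delta_pos":[0,0,3.5],"yaw":0},{"claw":1,"delta_pos":[0,0,3.2],"yaw":0},{"claw":1,"delta_pos":[0,0,0],"yaw":0},{"claw":1,"delta_pos":[0,0,0],"yaw":0}]}}

```text
clock: 10.95
eef_pos: [470.0, 30.2, 223.6]
tcp_rot: [3.141, -0.001, 0.149]
contact_force: [0.8, 0.1, -0.2]
opening: 0.137
grasp_force: 20.7
```

```bash
python3 - <<'E'
from h import *
to(470,30,212);f=prof()
E
```

```text
t 10.95 tcp [470.   30.2 223.6] [ 3.141e+00 -1.000e-03  1.490e-01] F [ 0.8  0.1 -0.2] op 0.137 g 20.7 q [ 0.06  0.39  2.1  -0.    0.66  1.48]
tool cm -0.0 0.02 1.16 yaw None
side -40 1 -66.0 -66.0 -20.0 -20.0
side -32 11 -5.0 7.0 -4.0 8.0
side -24 61 -50.0 8.0 -7.0 18.0
side -16 72 -58.0 24.0 -7.0 19.0
side -8 61 -59.0 23.0 -8.0 21.0
side 0 44 -57.0 5.0 10.0 22.0
side 8 40 -55.0 11.0 -6.0 21.0
side 16 36 -55.0 -10.0 6.0 19.0
side 24 5 -54.0 -39.0 -12.0 18.0
side 32 2 -65.0 -64.0 -8.0 1.0
side 48 1 -65.0 -65.0 -13.0 -13.0
side 56 1 -66.0 -66.0 13.0 13.0
side 72 1 -65.0 -65.0 -1.0 -1.0
side 80 1 -65.0 -65.0 15.0 15.0
```

Emit:
{"op": "apply_moves", "data": {"deltas": [{"claw":1,"delta_pos":[0,0,0.6],"yaw":0},{"claw":1,"delta_pos":[0,0,0.3],"yaw":0},{"claw":1,"delta_pos":[0,0,0.2],"yaw":0},{"claw":1,"delta_pos":[0,0,0.1],"yaw":0},{"claw":1,"delta_pos":[0,0,0],"yaw":0},{"claw":1,"delta_pos":[0,0,0],"yaw":0}]}}

```text
clock: 11.75
eef_pos: [471.7, 30.4, 212.7]
tcp_rot: [3.141, -0.007, 0.149]
contact_force: [2.7, 1.3, 16.6]
opening: 0.14
grasp_force: 23.9
```

Emit:
{"op": "apply_moves", "data": {"deltas": [{"claw":1,"delta_pos":[0,0,-0.1],"yaw":0},{"claw":0.5,"delta_pos":[0,0,0],"yaw":0},{"claw":0.1,"delta_pos":[0,0,0],"yaw":0},{"claw":0,"delta_pos":[0,0,0],"yaw":0},{"claw":0,"delta_pos":[0,0,0],"yaw":0},{"claw":0,"delta_pos":[0,0,0],"yaw":0},{"claw":0,"delta_pos":[0,0,0],"yaw":0},{"claw":0,"delta_pos":[0,0,0],"yaw":0}]}}

```text
clock: 12.75
eef_pos: [469.3, 30.1, 211.7]
tcp_rot: [-3.142, 0.0, 0.149]
contact_force: [-0.1, 0.0, 0.1]
opening: 0.499
grasp_force: 0.0
```

```bash
python3 - <<'E'
from h import *
state();f=prof(w=17)
cv2.imwrite("pics/g.png",cv2.resize(f["img"][130:230,150:290],None,fx=4,fy=4))
E
```

```text
t 12.75 tcp [469.3  30.1 211.7] [-3.142  0.     0.149] F [-0.1  0.   0.1] op 0.499 g 0.0 q [0.06 0.41 2.1  0.   0.63 1.48]
side -56 1 -54.0 -54.0 -2.0 -2.0
side -40 1 -53.0 -53.0 16.0 16.0
side -24 25 -50.0 12.0 -13.0 17.0
side -16 61 -53.0 14.0 -14.0 17.0
side -8 30 -54.0 11.0 -1.0 17.0
side 0 12 -53.0 -34.0 15.0 17.0
side 8 10 -52.0 -36.0 14.0 17.0
side 16 13 -53.0 -22.0 13.0 17.0
side 24 9 -51.0 -22.0 12.0 16.0
side 48 1 -53.0 -53.0 11.0 11.0
side 56 3 -53.0 -53.0 3.0 16.0
side 64 1 -53.0 -53.0 8.0 8.0
```

View pics/g.png

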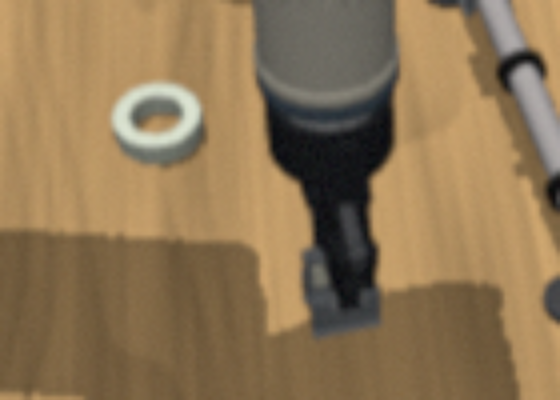

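The holder stands upright on its jaws at (340,300) in the crop, and the gripper has let go (0 N). I'll re-grip harder, lift and turn.

Emit:
{"op": "apply_moves", "data": {"deltas": [{"claw":0.5,"delta_pos":[0,0,0],"yaw":0},{"claw":1,"delta_pos":[0,0,0],"yaw":0},{"claw":1,"delta_pos":[0,0,0],"yaw":0},{"claw":1,"delta_pos":[0,0,0],"yaw":0},{"claw":1,"delta_pos":[0,0,0],"yaw":0},{"claw":1,"delta_pos":[0,0,-1],"yaw":0},{"claw":1,"delta_pos":[0,0,-3],"yaw":0},{"claw":1,"delta_pos":[0,0,-4],"yaw":0}], "grip_force": 80}}

```text
clock: 13.8
eef_pos: [468.8, 30.1, 292.3]
tcp_rot: [-3.142, 0.002, 0.149]
contact_force: [-0.1, -0.3, -1.2]
opening: 0.124
grasp_force: 78.2
```

Emit:
{"op": "apply_moves", "data": {"deltas": [{"claw":1,"delta_pos":[0,0,-4],"yaw":-0.157},{"claw":1,"delta_pos":[0,0,0],"yaw":-0.157},{"claw":1,"delta_pos":[0,0,0],"yaw":-0.157},{"claw":1,"delta_pos":[0,0,0],"yaw":-0.157},{"claw":1,"delta_pos":[0,0,0],"yaw":-0.157},{"claw":1,"delta_pos":[0,0,0],"yaw":-0.157},{"claw":1,"delta_pos":[0,0,0],"yaw":-0.157},{"claw":1,"delta_pos":[0,0,0],"yaw":-0.157}]}}

```text
clock: 14.8
eef_pos: [469.1, 30.1, 332.1]
tcp_rot: [3.141, 0.0, 1.41]
contact_force: [0.5, 1.0, -0.9]
opening: 0.119
grasp_force: 78.2
```

Emit:
{"op": "apply_moves", "data": {"deltas": [{"claw":1,"delta_pos":[0,0,0],"yaw":-0.157},{"claw":1,"delta_pos":[0,0,0],"yaw":-0.157},{"claw":1,"delta_pos":[0,0,0],"yaw":0}]}}

```text
clock: 15.18
eef_pos: [469.2, 30.1, 332.0]
tcp_rot: [3.141, 0.0, 1.718]
contact_force: [0.0, 0.2, -0.6]
opening: 0.125
grasp_force: 78.2
```

```bash
python3 - <<'E'
from h import *
to(613,101,330,1.721);f=prof()
E
```

```text
t 15.175 tcp [469.2  30.1 332. ] [3.141 0.    1.718] F [ 0.   0.2 -0.6] op 0.125 g 78.2 q [ 0.06  0.2   2.03 -0.    0.91 -0.09]
tool cm 4.91 15.27 0.2 yaw -0.003
side -24 110 -56.0 11.0 -17.0 16.0
side -16 82 -55.0 25.0 -16.0 19.0
side -8 138 -55.0 24.0 -22.0 18.0
side 0 26 -54.0 22.0 -19.0 16.0
side 8 18 -55.0 18.0 -18.0 8.0
side 16 16 -56.0 12.0 -17.0 6.0
side 24 3 9.0 11.0 1.0 5.0
```

Emit:
{"op": "apply_moves", "data": {"deltas": [{"claw":1,"delta_pos":[1.3,4,0],"yaw":0},{"claw":1,"delta_pos":[1.3,4,0],"yaw":0},{"claw":1,"delta_pos":[1.3,4,0],"yaw":0},{"claw":1,"delta_pos":[1.0,3.3,0],"yaw":0},{"claw":1,"delta_pos":[0,0,1],"yaw":0},{"claw":1,"delta_pos":[0,0,0],"yaw":0},{"claw":1,"delta_pos":[0,0,0],"yaw":0}]}}

```text
clock: 16.1
eef_pos: [612.5, 100.7, 321.6]
tcp_rot: [-3.14, 0.0, 1.718]
contact_force: [-0.3, -0.0, -0.5]
opening: 0.128
grasp_force: 78.3
```

```bash
python3 - <<'E'
from h import *
s=state();f=r.grab_frame("side");P=pts(f);a=s["tcp_rot"][2]
# tube vs holder lateral offsets from the tool axis, same camera
d=P-s["eef_pos"]; t=d[...,:2]@[np.cos(a),np.sin(a)];l=d[...,:2]@[np.sin(a),-np.cos(a)];z=P[...,2]
ok=f["z_map"]>0
for nm,zl,zh,ta,tb in(("tube-left",76,100,30,48),("tube-right",76,100,-48,-30),("tube-mid",70,98,-25,25),("saddle/jaws",108,145,-40,40)):
    m=ok&(z>zl)&(z<zh)&(abs(l)<30)&(t>ta)&(t<tb); q=l[m]
    if len(q)>3: print(nm,len(q),"l",np.percentile(q,[2,50,98]).round(1),"t",t[m].min().round(),t[m].max().round(),"z",z[m].min().round(),z[m].max().round())
f2=r.grab_frame("top");P=pts(f2);d=P-s["eef_pos"]; t=d[...,:2]@[np.cos(a),np.sin(a)];l=d[...,:2]@[np.sin(a),-np.cos(a)];z=P[...,2]
m=(f2["z_map"]>0)&(z>88)&(z<103)&(abs(l)<30)&(abs(t)<160)
for b in range(-160,160,20):
    k=m&(t>=b)&(t<b+20)
    if k.sum()>3: print("top",b+10,k.sum(),l[k].mean().round(1))
cv2.imwrite("pics/h.png",np.hstack([cv2.resize(f["img"][60:220,210:340],None,fx=3,fy=3),cv2.resize(f2["img"][120:280,150:280],None,fx=3,fy=3)]))
E
```

```text
t 16.1 tcp [612.5 100.7 321.6] [-3.14   0.     1.718] F [-0.3 -0.  -0.5] op 0.128 g 78.3 q [ 0.16  0.43  1.71 -0.    0.99  0.01]
tube-right 32 l [-7.8 -1.  11.9] t -47.0 -30.0 z 84.0 98.0
tube-mid 75 l [-8.1  1.8 11.9] t -25.0 19.0 z 84.0 98.0
saddle/jaws 164 l [-16.9 -13.5  15.3] t -25.0 25.0 z 108.0 145.0
top -90 10 1.1
top -50 29 3.3
top -30 30 3.4
top 30 23 3.0
top 50 38 3.9
top 70 9 3.2
top 110 36 0.7
top 130 39 0.5
top 150 17 -5.6
```

View pics/h.png

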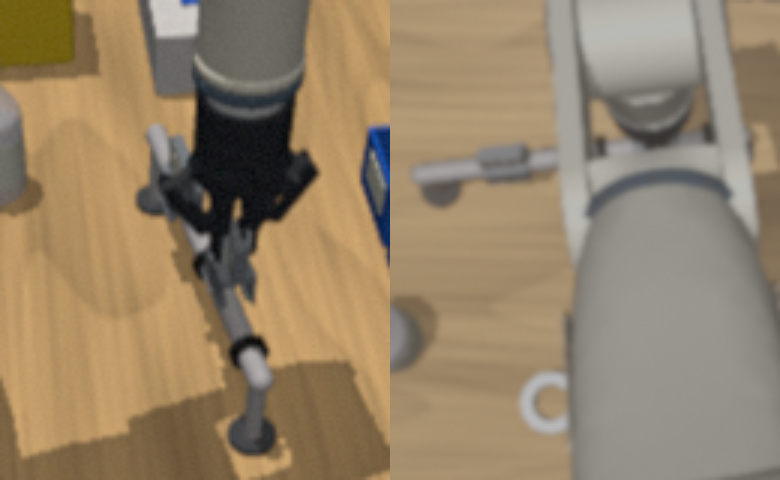

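The side view shows the holder above the tube at (235,270), between the collars at (200,265) and (248,348). It needs to move about 1.5 mm toward +x. Next I'll descend to first contact.

Emit:
{"op": "apply_moves", "data": {"deltas": [{"claw":1,"delta_pos":[0,0.15,1],"yaw":0},{"claw":1,"delta_pos":[0,0,0.8],"yaw":0},{"claw":1,"delta_pos":[0,0,0.4],"yaw":0},{"claw":1,"delta_pos":[0,0,0.2],"yaw":0},{"claw":1,"delta_pos":[0,0,0],"yaw":0}], "grip_force": 100}}

```text
clock: 16.82
eef_pos: [615.2, 101.4, 298.2]
tcp_rot: [3.141, 0.0, 1.719]
contact_force: [0.0, -0.4, 3.9]
opening: 0.122
grasp_force: 102.0
```

Emit:
{"op": "apply_moves", "data": {"deltas": [{"claw":1,"delta_pos":[0,0,0.4],"yaw":0},{"claw":1,"delta_pos":[0,0,0.4],"yaw":0},{"claw":1,"delta_pos":[0,0,0.4],"yaw":0},{"claw":1,"delta_pos":[0,0,0.3],"yaw":0},{"claw":1,"delta_pos":[0,0,0],"yaw":0},{"claw":1,"delta_pos":[0,0,0],"yaw":0}]}}

```text
clock: 17.58
eef_pos: [614.6, 101.4, 281.8]
tcp_rot: [-3.14, -0.0, 1.719]
contact_force: [1.6, 0.4, -8.4]
opening: 0.118
grasp_force: 99.9
```

Emit:
{"op": "apply_moves", "data": {"deltas": [{"claw":1,"delta_pos":[0,0,0.15],"yaw":0},{"claw":1,"delta_pos":[0,0,0.15],"yaw":0},{"claw":1,"delta_pos":[0,0,0],"yaw":0},{"claw":1,"delta_pos":[0,0,0],"yaw":0}]}}

```text
clock: 18.08
eef_pos: [614.9, 101.4, 280.9]
tcp_rot: [3.141, 0.0, 1.719]
contact_force: [-4.1, -0.2, 6.1]
opening: 0.12
grasp_force: 102.5
```

Seated: the force flipped from a downward pull to an upward push. I'll release and withdraw straight up.

Emit:
{"op": "apply_moves", "data": {"deltas": [{"claw":0.6,"delta_pos":[0,0,0],"yaw":0},{"claw":0.3,"delta_pos":[0,0,0],"yaw":0},{"claw":0.2,"delta_pos":[0,0,0],"yaw":0},{"claw":0.2,"delta_pos":[0,0,0],"yaw":0},{"claw":0.2,"delta_pos":[0,0,-2],"yaw":0},{"claw":0.2,"delta_pos":[0,0,-4],"yaw":0},{"claw":0.2,"delta_pos":[0,0,-4],"yaw":0},{"claw":0.2,"delta_pos":[0,0,-4],"yaw":0}]}}

```text
clock: 19.08
eef_pos: [614.8, 101.4, 422.6]
tcp_rot: [3.14, -0.0, 1.719]
contact_force: [-0.4, 0.8, 0.2]
opening: 0.396
grasp_force: 0.0
```

Emit:
{"op": "apply_moves", "data": {"deltas": [{"claw":0.2,"delta_pos":[0,-5,0],"yaw":0},{"claw":0.2,"delta_pos":[0,-5,0],"yaw":0},{"claw":0.2,"delta_pos":[0,-5,0],"yaw":0},{"claw":0.2,"delta_pos":[0,-5,0],"yaw":0},{"claw":0.2,"delta_pos":[0,0,0],"yaw":0},{"claw":0.2,"delta_pos":[0,0,0],"yaw":0}]}}

```text
clock: 19.82
eef_pos: [417.7, 72.0, 421.1]
tcp_rot: [3.139, -0.0, 1.719]
contact_force: [0.4, 0.4, 0.2]
opening: 0.401
grasp_force: 0.0
```

```bash
python3 - <<'E'
from h import *
s=state();f=r.grab_frame("side");P=pts(f);a=1.719
for nm,c in(("spare",(614.5,101)),):
    d=P[...,:2]-c; t=d@[np.cos(a),np.sin(a)];l=d@[np.sin(a),-np.cos(a)];z=P[...,2]
    m=(f["z_map"]>0)&(abs(t)<40)&(abs(l)<25)&(z>108)&(z<160)
    print(nm,m.sum(),"top z",np.percentile(z[m],98).round(1),"t",np.percentile(t[m],[2,98]).round(),"l of plate",np.percentile(l[m&(z>125)],[2,50,98]).round(1))
    for za in (110,120,130): k=m&(z>za)&(z<za+10); print(za,np.percentile(l[k],[5,50,95]).round(1))
    k=m&(z>110);i=cv2.fitLine(np.c_[t[k],l[k]].astype(np.float32),cv2.DIST_HUBER,0,.01,.01).ravel();print("yaw err",i[1]/i[0])
cv2.imwrite("pics/i.png",cv2.resize(f["img"][60:340,190:340],None,fx=2,fy=2))
E
```

```text
t 19.825 tcp [417.7  72.  421.1] [ 3.139 -0.     1.719] F [0.4 0.4 0.2] op 0.401 g 0.0 q [0.17 0.01 2.02 0.   1.11 0.02]
spare 142 top z 137.8 t [-24.  24.] l of plate [-6.  -0.4  6.8]
110 [-5.9 -5.   3.6]
120 [-5.9 -4.6  5.4]
130 [-5.6  0.6  6.6]
yaw err -0.040202484
```

View pics/i.png

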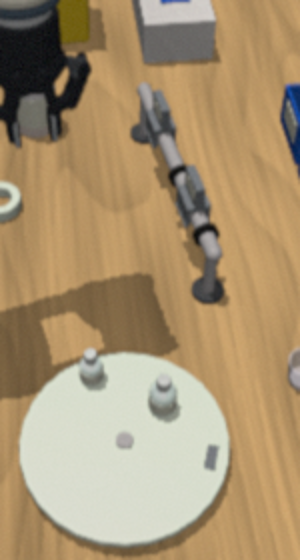

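The picture shows the spare seated upright between the collars at (195,195), matching the fitted one at (158,115), with both vials standing. The plate top measures 137.8 mm against 137 mm expected, so it is home.

```bash
python3 -c "
from rig import r
print(r.sign_off())"
```

```text
the job is handed in; nothing more can be done
None
```

The holder was stood on the bench and let go, then re-gripped and snapped onto the rail between the collars, where it measures fully home and upright; both vials were standing in the last picture, and the job was handed in at about 20 s with no verdict returned.

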